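# Hold a displacement sensor's core at mid-stroke for a reading

### The arm

A 6-joint arm with a two-finger parallel gripper is mounted at the origin on the work surface. World frame = base frame: x ahead of the robot, y to its left, z up, the work surface at z = 0. Lengths are in m, angles in rad, forces in N, time in s.
With the tool pointing down it reaches from about 0.3 to 0.825 m from the base axis. Payload 5.4 kg.
Tool frame: the origin (TCP) lies midway between the tips of the shut fingers; the grasp point (between the pads) lies 19 mm behind it; z points along the fingers, y is the line along which they close (so a half turn about z gives the same grasp; the last joint's range is limited). The gripper opens to 92 mm and grips with 3 to 60 N. Pads are 20 mm wide; open, the fingers measure 128 mm over their backs; the gripper's body (75 mm by 189 mm) begins 69 mm behind the grasp point.
Start: joints at [-0.21, 0.158, 1.597, -0, 1.386, -0.21], TCP at [0.575, -0, 0.215] pointing down, gripper open.
Joint ranges: [-2.91, 2.91], [-0.94, 2.29], [0.18, 2.7], [-1.29, 4.43], [0.17, 2.64], [-3, 3]. Speed limits (rad/s): [2.57, 2.57, 3.14, 3.14, 3.14, 3.14].

### API

Orientations are given as a unit quaternion [x, y, z, w].
In Python, from bench import bot gives the robot as it stands.
- The arm moves only by the tool jog_arm, never from a script. Its argument "increments" is one flat list of numbers, 6 for each row, row after row: the shift along the tool's x, y, z in units of 30 mm (1.0 is 30 mm), then the turn, a rotation vector about the tool's x, y, z in units of 8 degrees (1.0 is 8 degrees). A call has 1 to 5 rows; each row is the pose to reach, as a shift and turn from the pose commanded when the call began, along the tool's axes at that moment; what a row does not reach only later rows make up. A row lasts 1/10 s, in which the tool goes at most 50 mm and 8.59 degrees, less where a joint would pass 70% of its speed; a pose out of reach is approached as far as the arm can. A call with a gripper value outside its range is refused whole. "hand" is the opening, from -1 (shut) to 1 (fully open), set as the call begins (left out, the last holds). The fingers move at their own pace and stop on an object; the grip force is fixed at half the most. Time passes only in rows, so rows that repeat a pose let the fingers close. It gives the time, the measured TCP pose, the force, the opening and the grip force at its end, in the units of the state.
- bot.observe(): the state, without advancing time (a new reading comes with each control period).
- bot.get_image(name): name is "scene" or "side" or "wrist"; returns a dict with "frame" (420x560x3 uint8, red, green, blue), "fx", "fy", "cx", "cy" (pixels), "eye" and "attitude" of the camera in the world. Camera axes: x right, y down, z forward; pixel columns grow to the right and rows downward; lengths in m; the calibration is good to about 2 mm. A picture is of the moment at which its call begins. There is no depth.
- bot.hand_in(): hands the job in; it is judged then, once.
Trained networks look in the newest picture that a camera, given by its name, has taken for a name from the list of things; names that differ only in an ending like _2 or _b are one class to them, and where a whole thing is asked for, a point or a joint stands for the part that bears it (a point fixed in the world has none). Each returns a list of dicts, best first, with "conf" (0 to 1); they miss things now and then, are a little off and sometimes report something else, mostly with a low value. They report only what shows in the picture. A call takes as long as a camera call. They do not tell look-alikes from the thing itself.
- bot.find_in(camera, thing): "point" ([column, row] in pixels, amid what is visible of it).
The state is a dict: "t": time; "joints": joint angles; "joint_velocities": joint speeds; "tau": joint torques, N m; "position": TCP position; "eef_rot": TCP orientation; "ft_force": force on the tool from outside, world axes, zero at the start; "wrist_torque": the same for the moment, N m; "width": finger opening in m; "finger_force": force on a finger pad.
Only numpy, scipy, OpenCV 4.12 (cv2) and the standard library are available. Lean on these libraries where they do the work, as an engineer would, in place of code of your own. Each camera call takes 0.05 s, during which the arm holds its last target. There are 200 camera calls.

### The job

A displacement sensor stands upright in its test stand with its core pushed fully down in the bore. First swing the stand's keeper bar shut over the sensor's cap until it snaps into its ball catch; then take the core by its knob, draw it straight up 40 mm, keeping core and sensor upright so that it does not bind in the bore, and finish while still gripping it there, steady, for the reading. Leave the circuit board, the solder reel and the screwdriver alone.

Things in the scene. Friction and masses are not known exactly. Their poses are not given: they have to be found in the camera images.
- test_stand: Fixed stand: grey base 96 x 136 mm, 35 mm high; in its middle a black socket (45 mm wide, 35 mm high) holding the sensor; two steel pillars, 16 mm thick: the keeper's pivot at y = -42 mm, the ball catch at y = +42 mm. Black readout box (x -95 to -49 mm, y +-65 mm, 52 mm high, green display) on its -x side. Origin on the bench under the socket's centre, z up; it may stand turned about z.
- keeper (a joint): Angle (rad) of the keeper bar about its upright pivot: 0 = shut against its stop, lying along the stand's +y over the sensor's cap, rod in its side notch; grows to 1.7 as it opens, clockwise from above (free end to the stand's +x). Its knob is at stand x = 98 sin q, y = 98 cos q - 42 mm. Stays where left; below 0.13 the sprung ball resists with up to 4 N, past 0.06 it snaps the bar to 0 and holds it.
- keeper_knob (a point): Centre, half-way up, of the upright round black knob (12 mm thick, 28 mm tall) on the free end of the keeper bar, 98 mm from the pivot and 157 mm over the bench. The bar's top face is 14 mm below this point; the aluminium bar is 30 mm wide, 6 mm thick and ends 8 mm beyond the knob's axis.
- keeper_pivot (a point): Centre of the keeper's pivot, on the bar's top face, 143 mm over the bench; a bolt head 15 mm wide stands 6 mm high on it.
- core_knob (a point): Centre, half-way up, of the core's knurled aluminium pull knob: upright cylinder 22 mm thick, 36 mm tall; z up along the rod. Core fully down: this point is 36 mm above bore_mouth and the knob's underside 10 mm above the shut keeper bar's top. Drawn 40 mm: 76 mm above bore_mouth, and the dark ring groove in the rod is level with the cap's top.
- core: The sensor's core: steel rod 12 mm thick, 110 mm long, with the pull knob on top; about 0.14 kg, loose in the bore, drops back if let go. Origin at the foot of the rod, z up along it.
- bore_mouth (a point): Centre of the bore's mouth in the top of the sensor's cap, on the sensor's axis, 135 mm over the bench; z up along the bore. The bore is 13 mm wide and 92 mm deep. The shut keeper bar passes 2 mm above the cap.
- sensor: The sensor: loose upright stainless tube 31 mm thick, 100 mm long, with a cap 37 mm wide, about 0.3 kg, standing with about 1 mm of play in the stand's socket. Origin at the centre of its underside, 35 mm over the bench.
- circuit_board: Bystander: blue circuit board with parts on it, lying flat, 80 x 110 mm, up to 26 mm high; origin at the centre of its underside.
- solder_reel: Bystander: grey reel standing upright, 54 mm wide, 42 mm high; origin at the centre of its underside.
- screwdriver: Bystander: screwdriver lying flat along its x axis, about 200 mm long; origin under its middle.
Mind the look-alikes: they are no part of the job. What is shaped like the core but green is not meant.

How it is judged:
On the way, in this order (a step that is already met when the one before it is completed fails the run):
1. the keeper bar is shut in its catch, with the core still down (value of joint keeper below 0.035 rad and z of core_knob in the frame of bore_mouth below 0.042 m), for 0.2 s.
2. the core is drawn up 40 mm, the keeper still shut (value of joint keeper below 0.035 rad and z of core_knob in the frame of bore_mouth between 0.07 and 0.082 m), for 0.2 s.
At the end, for the whole second after the job is handed in: Keeper bar shut in its catch (within 0.035 rad); core drawn 40 mm (within 6 mm), upright (0.03 rad), still, gripped by the fingers (over 2 N), pressing on the sensor with under 8 N; sensor upright (0.03 rad) and down in its socket (within 3 mm) (all of step 2 and contact force between the fingers and core above 2 N and z of bore_mouth in the frame of test_stand between 0.132 and 0.1385 m and contact force between core and sensor below 8 N and linear speed of core below 0.01 m/s and angle between each of core_knob, bore_mouth's own z axis and vertical below 0.03 rad); the arm keeps its last pose, push and grip.
It fails at once if the core binds hard in the bore (contact force between core and sensor above 20 N).
It fails at once if the circuit board is disturbed (distance of circuit_board from where it was at the start of the episode above 0.015 m).
It fails at once if the solder reel is disturbed (distance of solder_reel from where it was at the start of the episode above 0.015 m).
It fails at once if the screwdriver is disturbed (distance of screwdriver from where it was at the start of the episode above 0.02 m).
It also fails if it takes over 51 s, if anything falls off the work surface, if the arm or the gripper's body presses on something with over 40 N, if the wrist force passes 120 N, or if a joint passes its speed limit or range.

## Working session

There is one attempt and no reset: what is moved stays moved. The work goes in short steps, Python scripts to look and compute and a tool call to move; the robot and the scene stay as the last step left them, time stands still between calls to the robot, and variables do not carry over. Pictures are saved under pics/ and viewed, at most 13 in all, crops included, and the job is handed in when it is done.

Besides the shell and the picture viewer there is one more tool, called after "Request:" as name(argument=value, ...) on one line, values as JSON. jog_arm: Moves the arm, as the interface text tells. Its arguments: {"type":"object","properties":{"increments":{"type":"array"},"hand":{"type":"number"}},"required":["increments"]}

```bash
mkdir -p pics; cat > h.py <<'E'
import numpy as np, cv2
from scipy.spatial.transform import Rotation as R
from bench import bot
def cam(n,save=None):
    g=bot.get_image(n)
    if save: cv2.imwrite('pics/'+save+'.png',g['frame'][:,:,::-1])
    return g
def rot(a):
    a=np.array(a,float); return a if a.shape==(3,3) else R.from_quat(a).as_matrix()
def ray(g,p):
    d=rot(g['attitude'])@np.array([(p[0]-g['cx'])/g['fx'],(p[1]-g['cy'])/g['fy'],1]); return np.array(g['eye'],float),d/np.linalg.norm(d)
def atz(g,p,z):
    e,d=ray(g,p); return e+d*(z-e[2])/d[2]
def proj(g,X):
    c=rot(g['attitude']).T@(np.array(X)-np.array(g['eye'])); return np.array([g['cx']+g['fx']*c[0]/c[2],g['cy']+g['fy']*c[1]/c[2]])
def tri(obs):
    A=np.zeros((3,3));b=np.zeros(3)
    for g,p in obs:
        e,d=ray(g,p);M=np.eye(3)-np.outer(d,d);A+=M;b+=M@e
    return np.linalg.solve(A,b)
E
python3 - <<'E'
from h import *
np.set_printoptions(precision=3,suppress=True)
zs={'keeper_knob':.157,'keeper_pivot':.143,'core_knob':.171,'bore_mouth':.135,'test_stand':.03,'circuit_board':.01,'solder_reel':.02,'screwdriver':.01,'keeper':.14}
for c in ('scene','side','wrist'):
    g=cam(c,c+'0'); print(c,g['eye'],rot(g['attitude'])[:,2],g['fx'])
    for n,z in zs.items():
        for d in bot.find_in(c,n)[:3]: print(n,np.array(d['point']),round(d['conf'],2),atz(g,d['point'],z))
print(bot.observe())
E
cd pics; python3 -c "
import cv2,numpy as np
cv2.imwrite('both.png',cv2.resize(np.hstack([cv2.imread('scene0.png'),cv2.imread('side0.png')]),(800,300),interpolation=cv2.INTER_AREA))"
```

```text
scene [1.251 0.038 0.734] [-0.743  0.016 -0.669] 445.4927763237366
keeper_knob [167.  216.6] 0.95 [ 0.608 -0.19   0.157]
keeper_pivot [164.7 214.7] 0.94 [ 0.587 -0.201  0.143]
core_knob [133.9 244.4] 0.97 [ 0.695 -0.23   0.171]
core_knob [128.5 216.9] 0.66 [ 0.621 -0.257  0.171]
core_knob [142.7 192.2] 0.64 [ 0.548 -0.246  0.171]
bore_mouth [195.6 210. ] 0.87 [ 0.567 -0.144  0.135]
test_stand [201.8 232.1] 0.57 [ 0.523 -0.152  0.03 ]
circuit_board [ 94.6 252.9] 0.81 [ 0.558 -0.389  0.01 ]
circuit_board [225.3 299.2] 0.22 [ 0.698 -0.088  0.01 ]
circuit_board [190.6 186.9] 0.21 [ 0.332 -0.207  0.01 ]
solder_reel [277.4 238.2] 0.79 [0.541 0.018 0.02 ]
screwdriver [281.2 239.5] 0.71 [0.536 0.027 0.01 ]
screwdriver [221.3 296.9] 0.56 [ 0.692 -0.096  0.01 ]
keeper [171.3 214.1] 0.86 [ 0.583 -0.19   0.14 ]
keeper [191.7 188.2] 0.75 [ 0.501 -0.16   0.14 ]
side [0.265 0.656 0.779] [ 0.33  -0.638 -0.696] 406.82590148038787
keeper_knob [334.3 150.3] 0.58 [ 0.552 -0.176  0.157]
keeper_pivot [317.9 151.6] 0.41 [ 0.596 -0.171  0.143]
core_knob [383.7 155.1] 0.7 [ 0.427 -0.19   0.171]
core_knob [34
[... 1033 characters left out ...]
.5 [ 0.551 -0.333  0.01 ]
solder_reel [248.  164.5] 0.72 [0.54  0.023 0.02 ]
screwdriver [385.4 247.3] 0.64 [ 0.705 -0.08   0.01 ]
screwdriver [228.3 402.3] 0.51 [ 0.502 -0.32   0.01 ]
keeper [300.6 407.1] 0.88 [ 0.595 -0.187  0.14 ]
{'t': 1.5, 'joints': array([-0.21 ,  0.158,  1.597, -0.   ,  1.386, -0.21 ]), 'joint_velocities': array([ 0.001, -0.001, -0.   ,  0.001, -0.   ,  0.   ]), 'tau': array([  0.   , -38.557, -32.236,   0.07 ,   0.031,   0.   ]), 'position': array([ 0.575, -0.   ,  0.215]), 'eef_rot': array([ 0.707,  0.707, -0.   , -0.   ]), 'ft_force': array([-0.344,  0.465,  0.255]), 'wrist_torque': array([ 0.03 , -0.003, -0.013]), 'finger_force': 0.0, 'width': 0.09185403984044131}
```

View pics/scene0.png

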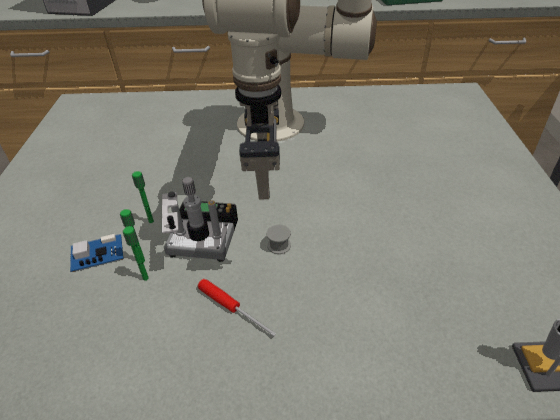

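View pics/side0.png

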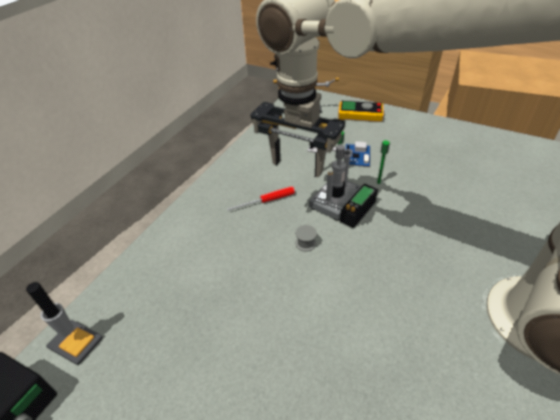

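The scene image shows the stand at about (200, 225), with the grey core knob at (190, 187). Green look-alikes are at (140, 180), (127, 218) and (131, 237). The board is at (96, 252), the reel at (278, 239) and the screwdriver at (235, 305). I'll enlarge the stand.

```bash
cd pics; python3 -c "
import cv2,numpy as np
a=cv2.resize(cv2.imread('scene0.png')[160:285,110:260],None,fx=4,fy=4,interpolation=cv2.INTER_CUBIC)
b=cv2.imread('wrist0.png')[270:420,120:380]
cv2.imwrite('a.png',a);cv2.imwrite('b.png',cv2.resize(b,None,fx=3,fy=3,interpolation=cv2.INTER_CUBIC))"
```

```text
(no output)
```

View pics/a.png

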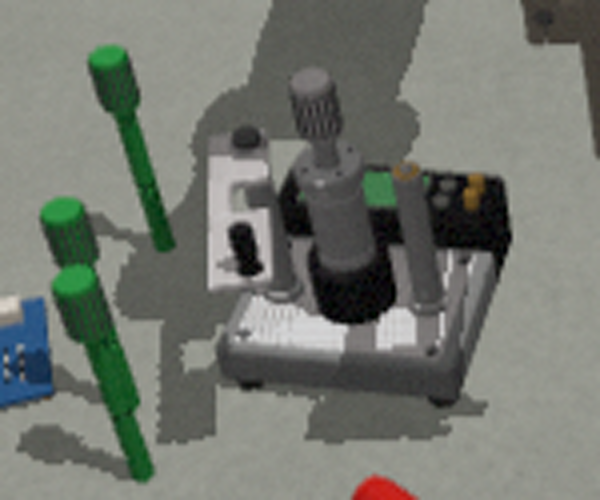

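View pics/b.png

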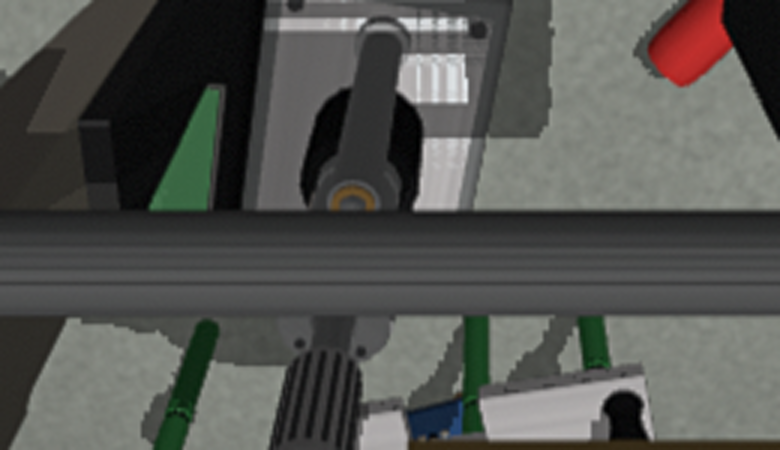

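```bash
python3 - <<'E'
from h import *
np.set_printoptions(precision=4,suppress=True)
s=cam('scene');w=cam('wrist')
S=lambda x,y:(110+x/4,160+y/4); W=lambda x,y:(120+x/3,270+y/3)
print('catch top',atz(s,S(405,172),.138),atz(w,W(352,203),.138),tri([(s,S(405,172)),(w,W(352,203))]))
print('catch foot',atz(s,S(430,305),.037),atz(w,W(382,40),.037))
print('core knob top',atz(s,S(315,80),.189)); print('knob',atz(s,S(311,115),.171))
print('pivot bolt',atz(s,S(245,136),.149)); print('keeper knob top',atz(s,S(238,228),.171),atz(w,W(628,398),.171),tri([(s,S(238,228)),(w,W(628,398))]))
for n,p in dict(fl=(222,375),fr=(455,400),).items(): print(n,atz(s,S(*p),0.0))
for n,p in dict(l=(218,340),r=(460,368),rr=(505,250)).items(): print(n,atz(s,S(*p),.035))
print('box',atz(s,S(510,178),.052),atz(s,S(370,165),.052))
# green cores
for n,p in dict(g1=(110,62),g2=(68,215),g3=(80,283)).items(): print(n,tuple(S(*p)),[atz(s,S(*p),z) for z in(.11,.14)])
for n,p in dict(f1=(165,245),f3=(143,475)).items(): print(n,atz(s,S(*p),0))
E
```

```text
catch top [ 0.5499 -0.1135  0.138 ] [ 0.5379 -0.1111  0.138 ] [ 0.537  -0.1171  0.1283]
catch foot [ 0.5455 -0.1138  0.037 ] [ 0.5372 -0.1145  0.037 ]
core knob top [ 0.5366 -0.153   0.189 ]
knob [ 0.5419 -0.1573  0.171 ]
pivot bolt [ 0.53   -0.1968  0.149 ]
keeper knob top [ 0.6254 -0.1797  0.171 ] [ 0.6157 -0.1481  0.171 ] [ 0.6168 -0.1779  0.1546]
fl [ 0.5584 -0.2339 -0.    ]
fr [ 0.5833 -0.1012  0.    ]
l [ 0.5652 -0.2277  0.035 ]
r [ 0.5922 -0.0937  0.035 ]
rr [ 0.5007 -0.0752  0.035 ]
box [ 0.4572 -0.0732  0.052 ] [ 0.4413 -0.1569  0.052 ]
g1 (137.5, 175.5) [array([ 0.4098, -0.3029,  0.11  ]), array([ 0.4502, -0.2865,  0.14  ])]
g2 (127.0, 213.75) [array([ 0.5431, -0.295 ,  0.11  ]), array([ 0.5772, -0.279 ,  0.14  ])]
g3 (130.0, 230.75) [array([ 0.5953, -0.2764,  0.11  ]), array([ 0.6268, -0.2612,  0.14  ])]
f1 [ 0.4488 -0.2879  0.    ]
f3 [ 0.6293 -0.2631  0.    ]
```

Request:
jog_arm(increments=[-1.5,0,-0.7,0,0,0,-3,0,-1.5,0,0,0,-4.5,0,-2,0,0,0,-5,0,-2,0,0,0,-5,0,-2,0,0,0])

```text
t: 2.1
position: [0.5749, -0.1518, 0.2745]
eef_rot: [0.708, 0.706, 0.0, 0.0]
ft_force: [-0.2, 0.4, -0.3]
width: 0.0922
finger_force: 0.0
```

```bash
python3 - <<'E'
from h import *
np.set_printoptions(precision=4,suppress=True)
g=cam('wrist','wrist1')
for n,z in {'keeper_knob':.157,'keeper_pivot':.145,'core_knob':.171,'bore_mouth':.135,'keeper':.14,'solder_reel':.02}.items():
    for d in bot.find_in('wrist',n)[:4]: print(n,np.array(d['point']),round(d['conf'],2),atz(g,d['point'],z))
o=bot.observe();print(o['t'],o['position'],o['eef_rot'],g['eye'])
E
```

```text
keeper_knob [282.2 241.5] 0.88 [ 0.5773 -0.1887  0.157 ]
keeper_knob [241.5 191.4] 0.39 [ 0.5411 -0.1404  0.157 ]
keeper_pivot [285.6 241.1] 0.7 [ 0.5807 -0.1932  0.145 ]
core_knob [227.7 212.2] 0.85 [ 0.5301 -0.1555  0.171 ]
core_knob [280.  301.1] 0.7 [ 0.5751 -0.2432  0.171 ]
core_knob [323.9 287.8] 0.59 [ 0.6159 -0.2293  0.171 ]
bore_mouth [240.5 190.1] 0.59 [ 0.5375 -0.1445  0.135 ]
keeper [279.5 239.7] 0.82 [ 0.5748 -0.1937  0.14  ]
solder_reel [247.8  21.1] 0.7 [0.5393 0.0263 0.02  ]
2.45 [ 0.5749 -0.1486  0.2741] [ 0.7065  0.7078 -0.0001 -0.0005] [ 0.5752 -0.0704  0.4445]
```

View pics/wrist1.png

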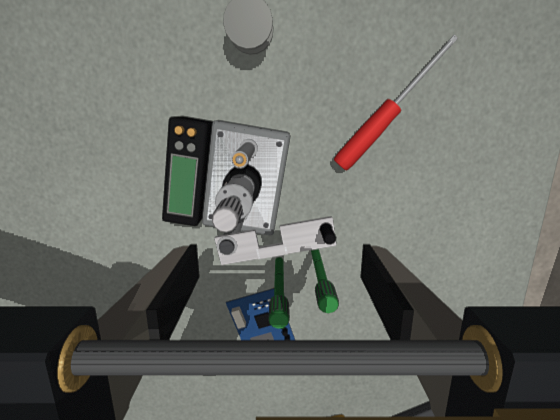

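The wrist view is clear. The pivot bolt is at about (228, 247), the keeper knob at (328, 233), the catch at (240, 158) and the core knob at (227, 214). The bar is open to the stand's +x. Next I'll zoom in for sub-pixel positions.

```bash
cd pics; python3 -c "
import cv2
cv2.imwrite('c.png',cv2.resize(cv2.imread('wrist1.png')[140:270,190:350],None,fx=4.5,fy=4.5,interpolation=cv2.INTER_CUBIC))"
```

```text
(no output)
```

View pics/c.png

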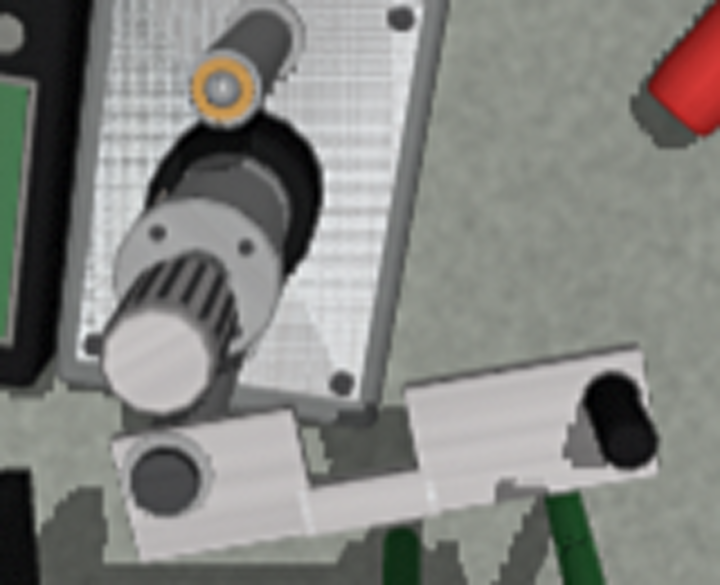

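```bash
cat >> h.py <<'E'
def stand(c,yaw): return lambda x,y,z: np.array([c[0]+np.cos(yaw)*x-np.sin(yaw)*y, c[1]+np.sin(yaw)*x+np.cos(yaw)*y, z])
E
python3 - <<'E'
from h import *
from scipy.optimize import least_squares
np.set_printoptions(precision=4,suppress=True)
g=cam('wrist');C=lambda x,y:np.array((190+x/4.5,140+y/4.5))
ct=atz(g,C(224,89),.138);kt=atz(g,C(158,362),.189);pv=atz(g,C(165,481),.149);k1=atz(g,C(632,443),.171);k0=atz(g,C(607,398),.143)
print(ct,kt,pv,k1,k0)
pts=[((0,42,.138),C(224,89)),((0,0,.189),C(158,362)),((0,-42,.149),C(165,481))]
def f(v):
    s=stand(v[:2],v[2]); r=[proj(g,s(p[0]/1e3,p[1]/1e3,p[2]))-q for p,q in pts]
    for z,q in((.171,C(632,443)),(.143,C(607,398))): r.append(proj(g,s(.098*np.sin(v[3]),.098*np.cos(v[3])-.042,z))-q)
    return np.ravel(r)
r=least_squares(f,[.537,-.153,-.2,1.3]);print(r.x,r.fun)
print(stand(r.x[:2],r.x[2])(.098*np.sin(r.x[3]),.098*np.cos(r.x[3])-.042,.157), bot.observe()['t'])
E
```

```text
[ 0.5381 -0.1118  0.138 ] [ 0.5307 -0.1537  0.189 ] [ 0.524  -0.1941  0.149 ] [ 0.62   -0.1764  0.171 ] [ 0.6188 -0.1773  0.143 ]
[ 0.5308 -0.1533 -0.1761  1.2111] [-0.0011  0.1885  0.0199 -0.4554 -0.653   0.4986 -0.3383  0.3547  1.0006
 -0.4813]
[ 0.6197 -0.1768  0.157 ] 2.5
```

Request:
jog_arm(hand=-0.35, increments=[-0.45,0.75,0,0,0,1.0,-0.9,1.5,0,0,0,2.0,-0.9,1.5,0.5,0,0,3.0,-0.9,1.5,1.5,0,0,4.0,-0.9,1.5,2.5,0,0,5.0])

```text
t: 3.0
position: [0.6206, -0.1767, 0.1992]
eef_rot: [0.907, 0.42, 0.0, 0.001]
ft_force: [0.3, -0.7, 0.1]
width: 0.0538
finger_force: 0.0
```

Request:
jog_arm(increments=[0,0,0,0,0,1.0,0,0,0,0,0,2.0,0,0,0,0,0,3.0,0,0,0,0,0,4.0,0,0,0,0,0,4.95])

```text
t: 3.5
position: [0.62, -0.1764, 0.1995]
eef_rot: [0.996, 0.088, -0.0, -0.0]
ft_force: [0.5, -0.1, -0.1]
width: 0.0299
finger_force: 0.0
```

```bash
python3 - <<'E'
from h import *
np.set_printoptions(precision=4,suppress=True)
g=cam('wrist','wrist2');o=bot.observe();print(o['t'],o['position'],o['joints'],o['width'])
M=R.from_quat(o['eef_rot']).as_matrix();print(M)
s=stand([.5308,-.1533],-.1761);q=1.211;k=s(.098*np.sin(q),.098*np.cos(q)-.042,.149)
print('shift units',M.T@(k-o['position'])/.03)
print('predicted knob top/pivot px',proj(g,k+[0,0,.022]),proj(g,s(0,-.042,.149)))
for d in bot.find_in('wrist','keeper_knob')[:3]: print(d)
im=cv2.imread('pics/wrist2.png')
for p in (k+[0,0,.022],k+[0,0,-.006],s(0,-.042,.149),s(0,0,.189)):
    cv2.drawMarker(im,tuple(int(round(v)) for v in proj(g,p)),(0,0,255),0,8,1)
cv2.imwrite('pics/wrist2m.png',im)
E
```

```text
3.55 [ 0.6201 -0.1764  0.1995] [-0.4643  0.3468  1.4025  0.      1.3924  0.9346] 0.029905300273978752
[[ 0.9853  0.1711 -0.0001]
 [ 0.1711 -0.9853  0.0001]
 [-0.0001 -0.0001 -1.    ]]
shift units [-0.0102  0.0099  1.6831]
predicted knob top/pivot px [279.9521 241.7441] [280.7777 345.7845]
{'point': [293.7, 264.3], 'conf': 0.68}
```

View pics/wrist2m.png

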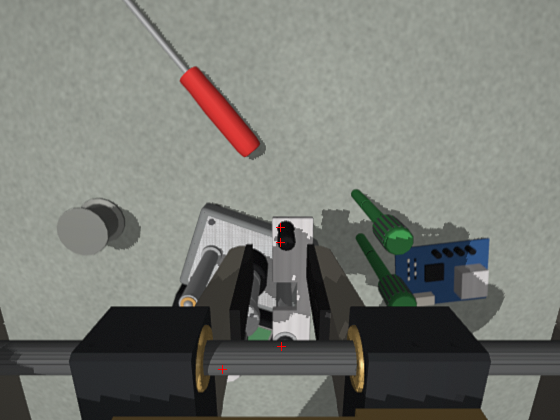

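Request:
jog_arm(increments=[0,0,0.6,0,0,0,0,0,1.2,0,0,0,0,0,1.67,0,0,0,0,0,1.67,0,0,0])

```text
t: 4.0
position: [0.6184, -0.176, 0.1467]
eef_rot: [0.996, 0.092, -0.002, -0.001]
ft_force: [-0.4, 0.1, -0.1]
width: 0.0302
finger_force: 0.0
```

Request:
jog_arm(increments=[-0.03,-0.45,0,0,0,-1,-0.13,-0.9,0,0,0,-2,-0.28,-1.33,0,0,0,-3,-0.5,-1.73,0,0,0,-4,-0.76,-2.1,0,0,0,-5])

```text
t: 4.5
position: [0.5866, -0.119, 0.1506]
eef_rot: [0.903, 0.429, 0.001, 0.001]
ft_force: [0.5, -0.7, 0.2]
width: 0.0299
finger_force: 0.3
```

```bash
python3 - <<'E'
from h import *
np.set_printoptions(precision=4,suppress=True)
g=cam('wrist','wrist3');o=bot.observe();print(o['t'],o['position'],o['ft_force'])
M=R.from_quat(o['eef_rot']).as_matrix()
s=stand([.5308,-.1533],-.1761);v=M.T@(o['position']-s(0,-.042,.149))*1000;yaw=np.arctan2(-M[1,1],M[0,1]) 
print('tcp rel pivot in tool frame mm',v,'q_tool',yaw-.1761)
E
```

```text
4.55 [ 0.5853 -0.1174  0.1504] [1.2724 1.8794 0.8253]
tcp rel pivot in tool frame mm [98.9525 -0.239  -1.3978] q_tool 0.50167186727181
```

View pics/wrist3.png

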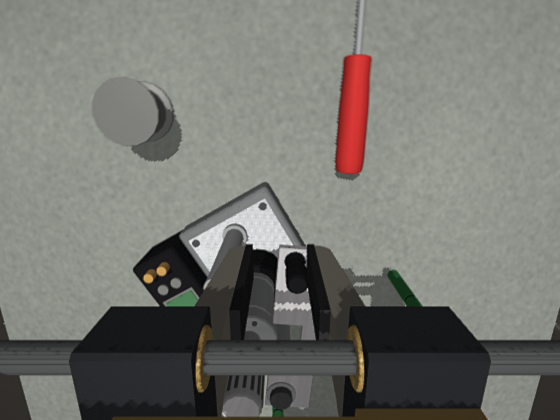

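Request:
jog_arm(increments=[-0.03,-0.45,0,0,0,-1,-0.13,-0.9,0,0,0,-2,-0.28,-1.33,0,0,0,-3,-0.4,-1.57,0,0,0,-3.6,-0.51,-1.77,0,0,0,-3.6])

```text
t: 5.05
position: [0.5368, -0.0971, 0.1507]
eef_rot: [0.771, 0.637, 0.002, 0.001]
ft_force: [2.2, 1.6, 0.7]
width: 0.0298
finger_force: 1.1
```

```bash
python3 - <<'E'
from h import *
np.set_printoptions(precision=4,suppress=True)
g=cam('wrist','wrist4');o=bot.observe();print(o['t'],o['position'],o['ft_force'])
M=R.from_quat(o['eef_rot']).as_matrix()
s=stand([.5308,-.1533],-.1761);v=M.T@(o['position']-s(0,-.042,.149))*1000;yaw=np.arctan2(-M[1,1],M[0,1]) 
print('tcp rel pivot in tool frame mm',v,'q_tool',yaw-.1761)
E
```

```text
5.1 [ 0.5354 -0.0969  0.1504] [-0.731 -0.365 -0.537]
tcp rel pivot in tool frame mm [98.1997 -6.828  -1.3994] q_tool 0.015054204819971662
```

View pics/wrist4.png

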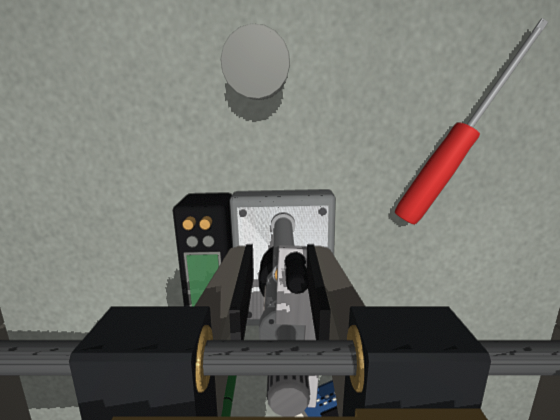

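The keeper knob at (295, 270) is near the catch but doesn't look seated. I'll push a few mm further and watch the force.

Request:
jog_arm(increments=[0,-0.08,0,0,0,0,0,-0.08,0,0,0,0])

```text
t: 5.3
position: [0.533, -0.0969, 0.1496]
eef_rot: [0.771, 0.637, -0.0, -0.0]
ft_force: [0.1, 0.0, -0.7]
width: 0.03
finger_force: 0.0
```

Request:
jog_arm(increments=[0,-0.08,0,0,0,0,0,-0.08,0,0,0,0])

```text
t: 5.5
position: [0.5311, -0.0965, 0.1496]
eef_rot: [0.771, 0.637, 0.0, 0.0]
ft_force: [1.9, -0.7, -0.7]
width: 0.03
finger_force: 0.9
```

Request:
jog_arm(increments=[0,-0.08,0,0,0,0,0,-0.08,0,0,0,0])

```text
t: 5.7
position: [0.5308, -0.0965, 0.1498]
eef_rot: [0.771, 0.637, 0.002, 0.003]
ft_force: [10.1, -2.3, -6.4]
width: 0.03
finger_force: 5.1
```

Request:
jog_arm(increments=[0,0.25,0,0,0,0,0,0.35,0,0,0,0,0,0.35,0,0,0,0])

```text
t: 6.0
position: [0.5388, -0.0977, 0.1494]
eef_rot: [0.771, 0.637, -0.0, -0.0]
ft_force: [0.2, -1.3, 0.5]
width: 0.03
finger_force: 0.0
```

```bash
python3 - <<'E'
from h import *
np.set_printoptions(precision=4,suppress=True)
g=cam('wrist','wrist5');o=bot.observe();print(o['t'],o['position'],o['ft_force'],o['width'])
M=R.from_quat(o['eef_rot']).as_matrix();print(M)
s=stand([.5308,-.1533],-.1761)
print('contact TCP rel pivot, stand mm',R.from_euler('z',.1761).apply(np.array([.5308,-.0965,.15])-s(0,-.042,.15))*1e3)
print('now',R.from_euler('z',.1761).apply(o['position']-s(0,-.042,.15))*1e3)
im=cv2.imread('pics/wrist5.png')
for p in (s(0,.056,.171),s(0,.056,.143),s(-.015,.064,.143),s(.015,.064,.143),s(0,0,.189)): 
    print(proj(g,p)); cv2.drawMarker(im,tuple(int(round(v)) for v in proj(g,p)),(0,0,255),0,6,1)
cv2.imwrite('pics/wrist5m.png',cv2.resize(im[180:420,160:420],None,fx=2.4,fy=2.4,interpolation=cv2.INTER_CUBIC))
E
```

```text
6.05 [ 0.5386 -0.0977  0.1493] [-0.19    0.9623  0.527 ] 0.029869056950339784
[[ 0.1872  0.9823 -0.001 ]
 [ 0.9823 -0.1872  0.0003]
 [ 0.0001 -0.0011 -1.    ]]
contact TCP rel pivot, stand mm [-9.9509 97.9216  0.    ]
now [-2.084 98.153 -0.687]
[283.0101 279.5657]
[282.574  255.8364]
[256.307  243.3515]
[308.5812 242.7582]
[284.4284 398.5301]
```

View pics/wrist5m.png

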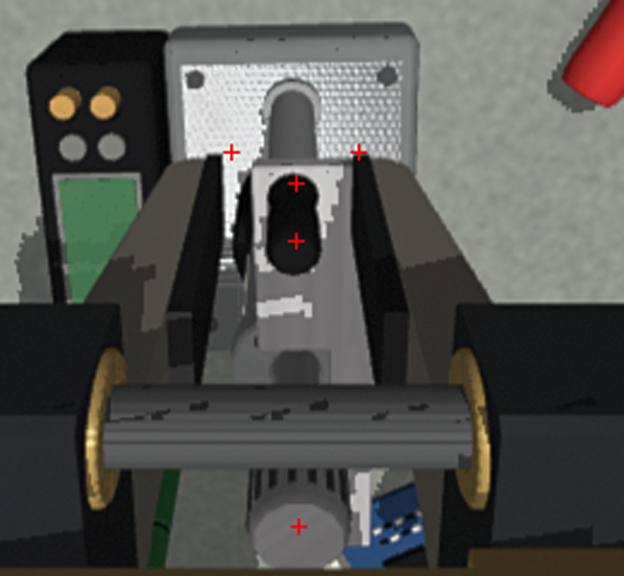

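The bar now lies along the stand's +y. Its knob sits on the shut-position markers at crop (296, 184) and (296, 241), so it's seated. The core knob at crop (300, 520) matches its prediction too. I'll slide straight along the bar with the fingers straddling it.

Request:
jog_arm(increments=[-0.4,0.08,-0.1,0,0,0,-0.9,0.08,-0.1,0,0,0,-1.4,0.08,-0.1,0,0,0,-1.87,0.08,-0.1,0,0,0,-1.87,0.08,-0.1,0,0,0])

```text
t: 6.55
position: [0.5301, -0.1556, 0.1525]
eef_rot: [0.771, 0.636, -0.0, 0.0]
ft_force: [0.4, 0.3, -0.4]
width: 0.0295
finger_force: 0.0
```

```bash
python3 - <<'E'
from h import *
np.set_printoptions(precision=4,suppress=True)
o=bot.observe();s=stand([.5308,-.1533],-.1761)
print('rel centre stand mm',R.from_euler('z',.1761).apply(o['position']-s(0,0,.152))*1e3,o['ft_force'],R.from_quat(o['eef_rot']).as_matrix()[:,2])
g=cam('scene','scene6');im=cv2.imread('pics/scene6.png')
cv2.imwrite('pics/scene6c.png',cv2.resize(im[140:280,130:280],None,fx=4,fy=4,interpolation=cv2.INTER_CUBIC))
E
```

```text
rel centre stand mm [-0.2757 -2.3797  0.532 ] [ 0.373   0.3078 -0.3539] [-0.     -0.0005 -1.    ]
```

View pics/scene6c.png

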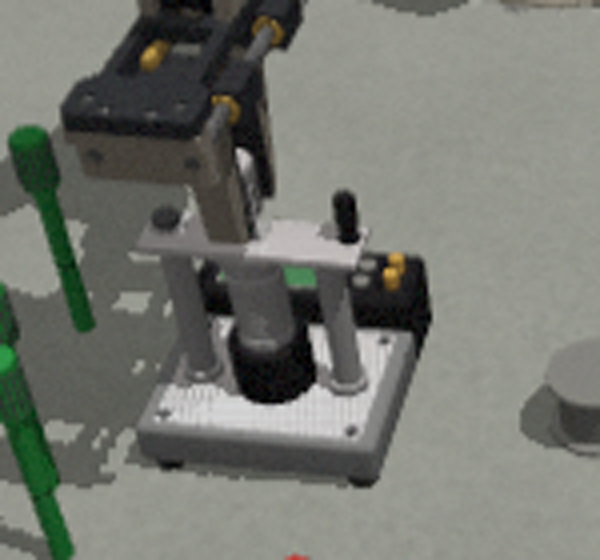

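The bar is shut over both pillars, and the fingers straddle the grey knob at crop (240, 185). I'll close in small steps and watch for one-sided contact.

Request:
jog_arm(hand=-0.47, increments=[0.07,0,0,0,0,0,0.07,0,0,0,0,0,0.07,0,0,0,0,0])

```text
t: 6.9
position: [0.5311, -0.1507, 0.1525]
eef_rot: [0.77, 0.638, 0.0, -0.0]
ft_force: [-0.6, 0.5, -0.2]
width: 0.0244
finger_force: 0.0
```

Request:
jog_arm(hand=-0.5, increments=[0,0,0,0,0,0,0,0,0,0,0,0,0,0,0,0,0,0])

```text
t: 7.2
position: [0.5311, -0.1511, 0.1525]
eef_rot: [0.77, 0.638, 0.0, 0.0]
ft_force: [0.5, 0.6, -0.2]
width: 0.0226
finger_force: 0.0
```

Request:
jog_arm(hand=-0.54, increments=[0,0,0,0,0,0,0,0,0,0,0,0,0,0,0,0,0,0])

```text
t: 7.5
position: [0.531, -0.1512, 0.1525]
eef_rot: [0.771, 0.637, 0.0, -0.0]
ft_force: [-0.7, -1.0, -0.1]
width: 0.0212
finger_force: 26.6
```

Request:
jog_arm(hand=-1, increments=[0,0,0,0,0,0,0,0,0,0,0,0,0,0,0,0,0,0])

```text
t: 7.8
position: [0.531, -0.1513, 0.1525]
eef_rot: [0.771, 0.637, 0.0, 0.0]
ft_force: [-0.5, -0.4, -0.5]
width: 0.0215
finger_force: 30.0
```

Request:
jog_arm(increments=[0,0,-0.08,0,0,0,0,0,-0.16,0,0,0,0,0,-0.24,0,0,0,0,0,-0.32,0,0,0])

```text
t: 8.2
position: [0.5309, -0.1512, 0.1622]
eef_rot: [0.771, 0.637, -0.0, -0.0]
ft_force: [0.1, 0.4, -1.4]
width: 0.0212
finger_force: 30.0
```

Request:
jog_arm(increments=[0,0,-0.1,0,0,0,0,0,-0.2,0,0,0,0,0,-0.3,0,0,0,0,0,-0.4,0,0,0,0,0,-0.5,0,0,0])

```text
t: 8.7
position: [0.531, -0.1512, 0.1774]
eef_rot: [0.771, 0.637, 0.0, 0.0]
ft_force: [0.6, 0.4, -1.1]
width: 0.0218
finger_force: 30.0
```

Request:
jog_arm(increments=[0,0,-0.1,0,0,0,0,0,-0.2,0,0,0,0,0,-0.3,0,0,0,0,0,-0.4,0,0,0,0,0,-0.51,0,0,0])

```text
t: 9.2
position: [0.531, -0.1512, 0.1926]
eef_rot: [0.771, 0.637, -0.0, -0.0]
ft_force: [-0.0, -0.7, -1.6]
width: 0.0211
finger_force: 30.0
```

Request:
jog_arm(increments=[0,0,0,0,0,0,0,0,0,0,0,0,0,0,0,0,0,0,0,0,0,0,0,0,0,0,0,0,0,0])

```text
t: 9.7
position: [0.5309, -0.1512, 0.1922]
eef_rot: [0.771, 0.637, -0.0, -0.0]
ft_force: [-0.2, -0.0, -1.7]
width: 0.0216
finger_force: 30.0
```

```bash
python3 - <<'E'
from h import *
g=cam('scene','scene7');im=cv2.imread('pics/scene7.png')
cv2.imwrite('pics/scene7c.png',cv2.resize(im[140:280,130:280],None,fx=4,fy=4,interpolation=cv2.INTER_CUBIC))
o=bot.observe();print(o['t'],o['position'],o['ft_force'],o['wrist_torque'],R.from_quat(o['eef_rot']).as_matrix()[:,2],o['finger_force'])
E
```

```text
9.75 [ 0.53092547 -0.15118877  0.19226586] [-0.25660053  0.37170264 -2.19219708] [-0.00703269 -0.00124944 -0.00791259] [-2.18734900e-04  1.39798490e-04 -9.99999966e-01] 29.99959945678711
```

View pics/scene7c.png

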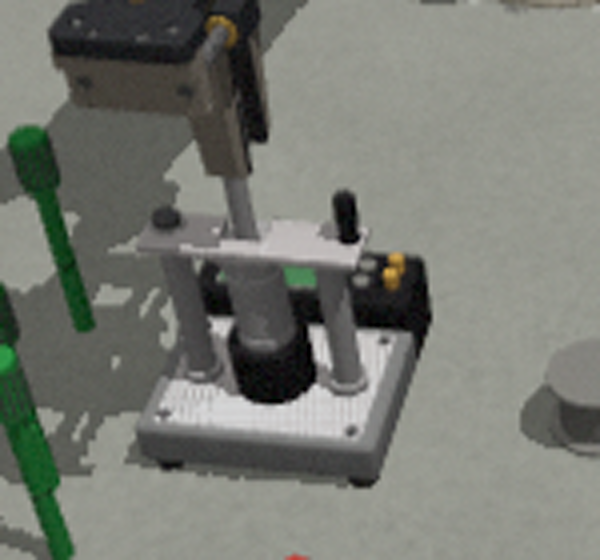

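The bar is still shut at crop (250, 240), and the rod is drawn up straight at (240, 210). Force on the tool is about the core's own weight, so I'm handing in.

```bash
python3 -c "
from bench import bot
print(bot.hand_in())"
```

```text
the job is handed in; nothing more can be done
None
```

I shut the keeper bar into its catch, drew the core up about 40 mm and handed the job in with it still gripped and steady at 30 N; the hand-in call gave no verdict.

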